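# Lock the turntable cap and hover the vase lip ring over its spigot

## Task

First press the round cap on the turntable's centre spigot fully home, then pick up the larger glass ring (the vase lip) from the rubber pad, carry it over the chute, and finish holding it level and centred about 1 cm above the cap, touching nothing but your gripper, ready to be lowered over it. The program finishes while still holding the ring there, with the cap still home. Do not let the arm or the ring touch the chute, and leave the small ring, cup, shard, scribe and sanding block where they are.

Things in the scene. Friction and masses are not known exactly. Their poses are not given: they have to be found in the camera images.
- cap (a joint): How far the turntable's cap has been pressed down, in m: 0 fully up, 0.012 fully home (its skirt then sits flush on the shoulder ring below). It starts 0 to 3 mm down. A stiff detent friction of about 7 N resists it and it stays where it is left.
- cap_top (a point): Centre of the flat top face of the aluminium cap, an upright cylinder 26 mm in diameter and 22 mm high on the turntable's centre spigot; the point moves with the cap. z up. Its top is 80 mm above the work surface when fully up, 68 mm when home; it slides straight down.
- turntable: Rim-grinding turntable, fixed: grey square base 150 x 150 mm, 26 mm high, carrying a dark steel disc 124 mm in diameter whose top is 38 mm above the work surface; on its centre a shoulder ring 26 mm in diameter reaching 46 mm, and the spigot with the cap. Origin at the centre of the underside, on the spigot's vertical axis. The turntable stands on one side of the chute (left or right varies), the rubber pad on the other.
- lip_ring_center (a point): Centre (on the axis, half-way up) of the larger frosted orange glass ring, the vase lip: 60 mm outer diameter (55 mm at the lower edge, straight-sided from 7 mm up), 34 mm high, 5 mm wall, about 75 g, open through the middle, 50 mm bore. Its z axis is the ring's axis, pointing up. It stands on the rubber pad; its lower edge is 17 mm below this point.
- pad: Black rubber pad 190 (x) x 110 (y) x 8 mm, fixed, on which the two glass rings stand, about 100 mm apart along its x axis (either one may be the nearer to the robot). Origin at the centre of the underside.
- small_ring: Bystander on the pad: small frosted orange glass ring, 38 mm outer diameter, 16 mm high. Origin at the centre of the underside.
- chute: Fixed chute of bent aluminium between turntable and pad: an open trough 170 mm long (along its x), 52 mm wide, sloping down towards the robot on two legs; its highest edge is 146 mm above the work surface, at the far (+x) end. Origin on the work surface below the trough's middle.
- cup: Bystander: loose white plastic catch cup, 68 mm across, 52 mm high, under the chute's low end. Origin at the centre of the underside.
- shard: Bystander: flat frosted blue glass shard about 55 x 30 x 6 mm, lying near the robot. Origin at its underside.
- scribe: Bystander: carbide scribe, 135 mm long, 12 mm thick, lying beyond the chute. Origin at its underside near its middle.
- sanding_block: Bystander: rubber sanding block 68 x 38 x 26 mm lying near the robot. Origin at the centre of its underside.

How it is judged:
On the way, in this order (a step that is already met when the one before it is completed fails the run):
1. the cap is pressed fully home (value of joint cap above 0.01 m), for 0.2 s.
2. the vase lip ring is lifted off the pad (height (world z) of lip_ring_center above 0.055 m and contact force between the fingers and lip_ring above 0.5 N), for 0.2 s.
At the end, for the whole second after the job is handed in: The gripper holds the vase lip ring still and level (within 7 degrees), its axis within 8 mm of the cap's, its lower edge 3 to 20 mm above the cap's top, neither ring nor robot touching the turntable, with the cap still home (at least 10 of 12 mm down) (value of joint cap above 0.01 m and horizontal distance between lip_ring_center and cap_top below 0.008 m and z of lip_ring_center in the frame of cap_top between 0.02 and 0.037 m and angle between lip_ring_center's own z axis and vertical below 0.12 rad and linear speed of lip_ring below 0.02 m/s and contact force between the fingers and lip_ring above 0.5 N and contact force between each of lip_ring, the arm, the fingers and turntable below 0.1 N); the arm keeps its last pose, push and grip.
It fails at once if the ring or the robot touches the chute (contact force between any of lip_ring, the fingers, the arm and chute above 0.5 N).
It fails at once if a bystander is displaced by more than 15 mm (distance of any of small_ring, cup, shard, scribe, sanding_block from where it was at the start of the episode above 0.015 m).
It also fails if it takes over 64 s, if anything falls off the work surface, if the arm or the gripper's body presses on something with over 40 N, if the wrist force passes 120 N, or if a joint passes its speed limit or range.

## Robot

A 6-joint arm with a two-finger parallel gripper is mounted at the origin on the work surface. World frame = base frame: x ahead of the robot, y to its left, z up, the work surface at z = 0. Lengths are in m, angles in rad, forces in N, time in s.
With the tool pointing down it reaches from about 0.3 to 0.875 m from the base axis. Payload 6.4 kg.
Tool frame: the origin (TCP) lies midway between the tips of the shut fingers; the grasp point (between the pads) lies 19 mm behind it (ctrl.hold_point_z is the distance from the TCP to the grasp point, in m); z points along the fingers, y is the line along which they close (so a half turn about z gives the same grasp; the last joint's range is limited). The gripper opens to 85 mm and grips with 20 to 120 N. Pads are 22 mm wide; open, the fingers measure 114 mm over their backs; the gripper's body (76 mm by 85 mm) begins 54 mm behind the grasp point. The pads swing forward as they close: fully open they stand 13 mm farther back than shut.
Start: joints at [1.135, 0.181, 1.607, -0, 1.354, -0.206], TCP at [0.131, 0.56, 0.231] pointing down, gripper open.
Joint ranges: [-2.99, 2.99], [-0.89, 2.07], [0.3, 2.58], [-1.14, 4.28], [0, 2.63], [-3.12, 3.12]. Speed limits (rad/s): [2.57, 2.57, 3.01, 3.14, 3.14, 3.14].

## Interface

Orientations are given as a unit quaternion [w, x, y, z].
In Python, from bench import ctrl gives the robot as it stands.
- The arm moves only by the tool carry_out, never from a script. Its argument "plan" is text: rows parted by semicolons, each of 6 numbers parted by spaces: the shift along the tool's x, y, z as a fraction of full scale, then the turn, a rotation vector about the tool's x, y, z as a fraction of full scale. A call has exactly 8 rows; each row shifts and turns the commanded pose from where the row before left it, along the tool's axes as they then stand; what a row does not reach is not made up. Full scale, the value 1, is 40 mm for a shift and 0.1 rad for a turn. A row lasts 1/12 s, in which the tool goes at most 41.7 mm and 7.16 degrees, less where a joint would pass 70% of its speed; a pose out of reach is approached as far as the arm can. A call with a number of a shift or a turn outside -1 to 1 is refused whole. A call with a gripper value outside its range is refused whole. "claw" is the gripper's target within -1 to 1 (shut at 1, half-way at 0, fully open at -1), set as the call begins (left out, the last holds). The fingers move at their own pace and stop on an object; the grip force is fixed at half the most. Time passes only in rows, so rows that do not move let the fingers close, or fill a call up. It gives the time, the measured TCP pose, the force, the opening and the grip force at its end, in the units of the state.
- ctrl.get_obs(): the state, without advancing time (a new reading comes with each control period).
- ctrl.camera(name): name is "scene" or "top"; returns a dict with "pixels" (420x560x3 uint8, red, green, blue), "mtx" (3x3 intrinsics, pixels), "k1" (the pictures are not rectified: a ray, as slopes to the right and down, at radius r is drawn at 1 + k1 r^2 times it, then the intrinsics apply), "R" (3x3) and "t" (3): a world point X has camera coordinates R X + t. Camera axes: x right, y down, z forward; pixel columns grow to the right and rows downward; lengths in m; the calibration is good to about 2 mm. A picture is of the moment at which its call begins. There is no depth.
- ctrl.hand_in(): hands the job in; it is judged then, once.
The state is a dict: "time_s": time; "q": joint angles; "dq": joint speeds; "joint_efforts": joint torques, N m; "eef_pos": TCP position; "eef_rot": TCP orientation; "wrist_force": force on the tool from outside, world axes, zero at the start; "torque": the same for the moment, N m; "opening": opening from 0.0 (shut) to 1.0 (fully open); "grasp_force": force on a finger pad.
Only numpy, scipy, OpenCV 4.12 (cv2) and the standard library are available. Lean on these libraries where they do the work, as an engineer would, in place of code of your own. Each camera call takes 0.05 s, during which the arm holds its last target. There are 200 camera calls.

## Working session

There is one attempt and no reset: what is moved stays moved. The work goes in short steps, Python scripts to look and compute and a tool call to move; the robot and the scene stay as the last step left them, time stands still between calls to the robot, and variables do not carry over. Pictures are saved under pics/ and viewed, at most 10 in all, crops included, and the job is handed in when it is done.

Besides the shell and the picture viewer there is one more tool, called after ">>>" by a JSON object that holds its "method" and its "body", one argument or row to a line. carry_out: Moves the arm, as the interface text tells. Shift numbers are shares of 40 mm and turn numbers shares of 0.1 rad, none past 1 either way. Its arguments: {"type":"object","properties":{"plan":{"type":"string"},"claw":{"type":"number"}},"required":["plan"]}

```bash
mkdir -p pics; cat > h.py <<'E'
import numpy as np, cv2
from bench import ctrl
def shot(n,f):
    c=ctrl.camera(n); cv2.imwrite('pics/'+f,c['pixels'][:,:,::-1]); np.savez('pics/'+f+'.npz',**{k:np.array(c[k]) for k in c}); return c
def ray(c,u,v):
    K=np.array(c['mtx'],float)
    k=float(c['k1'])
    p=cv2.undistortPoints(np.array([[[u,v]]],float),K,np.array([k,0,0,0.]))[0,0]
    R=np.array(c['R']);t=np.array(c['t'])
    return -R.T@t, R.T@np.array([p[0],p[1],1])
def onz(c,u,v,z):
    o,d=ray(c,u,v); return o+d*(z-o[2])/d[2]
def proj(c,X):
    R=np.array(c['R']);t=np.array(c['t']);K=np.array(c['mtx'],float)
    return cv2.projectPoints(np.array(X,float).reshape(-1,3),cv2.Rodrigues(R)[0],t.astype(float),K,np.array([float(c['k1']),0,0,0]))[0][:,0]
E
python3 - <<'E'
from h import *
for n in('top','scene'):
    c=shot(n,n+'0.png'); print(n,c['mtx'],c['k1'],c['R'],c['t'])
print(ctrl.get_obs())
E
```

```text
top [[504.88355596   0.         274.07724012]
 [  0.         504.88355596 210.61748612]
 [  0.           0.           1.        ]] -0.06658535142844864 [[-0.01243209 -0.99978164  0.01679636]
 [-0.99394802  0.01052253 -0.10934628]
 [ 0.10914566 -0.01805411 -0.9938618 ]] [0.01273729 0.58836802 0.82864316]
scene [[426.22814344   0.         274.41957289]
 [  0.         426.22814344 207.76745679]
 [  0.           0.           1.        ]] -0.10646426809827429 [[-0.52134424  0.85333788 -0.00382635]
 [ 0.54673664  0.33057767 -0.76928373]
 [-0.65519404 -0.40315365 -0.63889585]] [ 0.28259414 -0.25891507  1.24743411]
{'time_s': 0.1, 'q': array([ 1.13468154e+00,  1.81507942e-01,  1.60792384e+00,  1.19460500e-05,
        1.35383912e+00, -2.06287293e-01]), 'dq': array([-1.61541175e-03, -3.20512478e-03, -2.76444946e-03, -4.70167686e-04,
        9.41185987e-05, -1.10374242e-04]), 'joint_efforts': array([-7.50384479e-04, -4.45885062e+01, -3.52234268e+01, -4.10193834e-04,
        4.28534011e-03, -3.09269615e-05]), 'eef_pos': array([0.13073864, 0.55940667, 0.23044345]), 'eef_rot': array([-2.70450978e-04,  1.14662247e-01,  9.93404180e-01, -7.94368955e-04]), 'wrist_force': array([-0.95957139, -0.16193619, -0.70647711]), 'torque': array([-0.02850463,  0.00270243, -0.00249821]), 'grasp_force': 0.0, 'opening': 1.001332681830451}
```

View pics/top0.png

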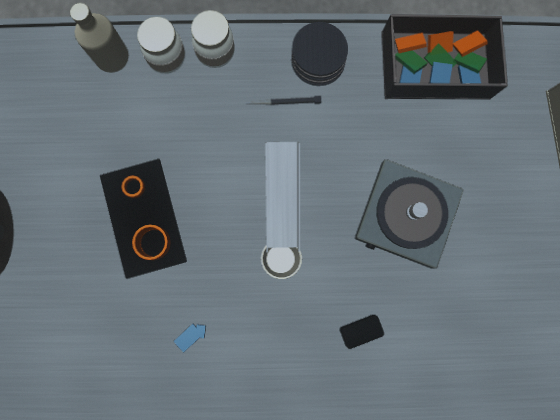

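View pics/scene0.png

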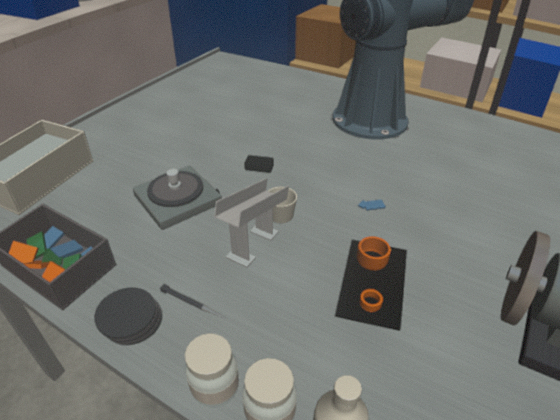

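The top view shows the large ring at (150,242), small ring (132,186), chute around (282,195), and cap at (420,210) on the right-hand (−y) turntable. In the scene view the ring is at (374,250) and the cap top at (173,171).

```bash
python3 - <<'E'
from h import *
L=lambda f:dict(np.load('pics/'+f+'.npz'))
t=L('top0.png');s=L('scene0.png')
print('cams',-t['R'].T@t['t'],-s['R'].T@s['t'])
def orange(c):
    h=cv2.cvtColor(c['pixels'],cv2.COLOR_RGB2HSV); return cv2.inRange(h,(4,140,90),(20,255,255))
for n,c,box in(('top',t,(95,150,190,285)),('scene',s,(335,225,415,330))):
    m=np.zeros((420,560),np.uint8);x0,y0,x1,y1=box;m[y0:y1,x0:x1]=orange(c)[y0:y1,x0:x1]
    for k in cv2.findContours(m,cv2.RETR_EXTERNAL,cv2.CHAIN_APPROX_NONE)[0]:
        if cv2.contourArea(k)<50: continue
        e=cv2.fitEllipse(k); print(n,'orange',e,cv2.boundingRect(k))
        if n=='top':
            h=.042 if e[1][0]>28 else .024
            print(onz(c,*e[0],h), 'diam',np.array(e[1])*np.linalg.norm(onz(c,e[0][0]+1,e[0][1],h)-onz(c,*e[0],h)))
    if n=='scene':
        pass
# cap
g=cv2.cvtColor(t['pixels'],cv2.COLOR_RGB2GRAY)
print(g[200:222:1,406:432:1])
# disc
m=np.zeros_like(g);m[165:262,365:460]=cv2.inRange(g,0,62)[165:262,365:460]
k=max(cv2.findContours(m,0,1)[0],key=cv2.contourArea);e=cv2.fitEllipse(k);print('disc',e,onz(t,*e[0],.038),np.array(e[1])*np.linalg.norm(onz(t,e[0][0]+1,e[0][1],.038)-onz(t,*e[0],.038)))
for u,v in((420,209.5),):
  print('cap',onz(t,u,v,.079))
im=np.hstack([cv2.resize(t['pixels'][155:275,350:470],(400,400)),cv2.resize(s['pixels'][135:235,125:225],(400,400))])
cv2.imwrite('pics/a.png',im[:,:,::-1])
# chute trough edges
for u,v in((265,143),(299,143),(266,247),(298,247)): print('chute',onz(t,u,v,.14),onz(t,u,v,.1))
E
```

```text
cams [0.49452278 0.02150381 0.8876787 ] [1.10619858 0.34735086 0.59888263]
top orange ((149.3556365966797, 241.84335327148438), (34.11923599243164, 34.79755401611328), 47.81745910644531) (132, 224, 36, 36)
[0.53701444 0.21562913 0.042     ] diam [0.05736117 0.05850155]
top orange ((131.87405395507812, 185.7559814453125), (20.30612564086914, 21.028278350830078), 49.09437561035156) (121, 175, 22, 22)
[0.63529301 0.25157702 0.024     ] diam [0.03538377 0.03664213]
scene orange ((370.9649963378906, 299.59039306640625), (21.65776824951172, 23.14822006225586), 145.57870483398438) (360, 289, 23, 23)
scene orange ((373.7757568359375, 252.546142578125), (31.389747619628906, 33.57974624633789), 160.6208038330078) (358, 237, 33, 33)
[[ 90  88  89  91  89  89  88  89  89  88  90  89  89  89  90  86  87  86
   88  88  86  87  90  88  88  88]
 [ 91  91  90  90  88  86  89  88  90  88  87  90  90  90  86  88  89  90
   89  87  88  89  89  88  89  87]
 [ 89  89  89  92  89  88  86  89  89  90  87  83 132 156 137 123 114  98
   88  89  88  88  90  88  88  88]
 [ 88  90  88  89  89  89  91  89  89 109
[... 1855 characters left out ...]
91  90  88  88  87  90  87  88
   86  89  89  86  88  88  88  88]
 [ 89  91  90  89  89  88  89  87  87  86  89  89  89  88  89  88  87  89
   88  89  88  87  88  86  87  88]]
disc ((411.8420104980469, 212.6938018798828), (69.6306381225586, 71.43915557861328), 134.62242126464844) [ 0.58177207 -0.22934462  0.038     ] [0.12080122 0.12393879]
cap [ 0.58264611 -0.2309561   0.079     ]
chute [0.67974237 0.0203831  0.14      ] [0.68965141 0.02032314 0.1       ]
chute [ 0.67933096 -0.03113893  0.14      ] [ 0.689218   -0.03395526  0.1       ]
chute [0.5226488  0.02053749 0.14      ] [0.52415352 0.02048579 0.1       ]
chute [ 0.52208274 -0.02681867  0.14      ] [ 0.52355717 -0.02940387  0.1       ]
```

View pics/a.png

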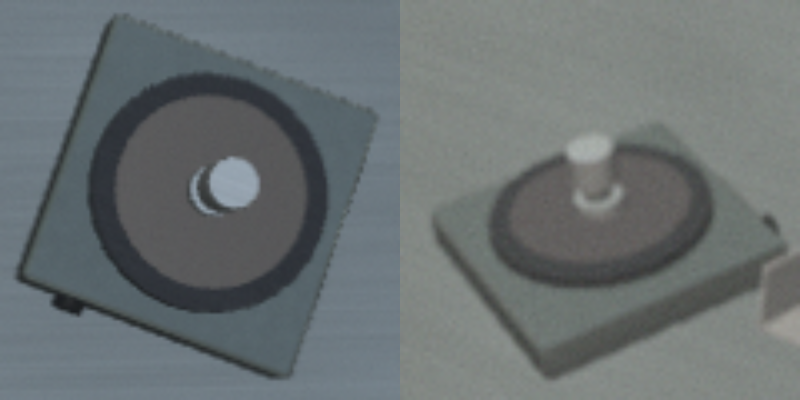

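Measured: cap at (0.5825, −0.230), agreeing with the disc centre; ring at (0.537, 0.2155), diameter about 58 mm. First I cross to above the cap with the fingers shut, staying at z 0.23.

>>> {"method": "carry_out", "body": {
  "plan": "-0.645 -0.693 0 0 0 0;-0.645 -0.693 0 0 0 0;-0.645 -0.693 0 0 0 0;-0.645 -0.693 0 0 0 0;-0.645 -0.693 0 0 0 0;-0.645 -0.693 0 0 0 0;-0.645 -0.693 0 0 0 0;-0.645 -0.693 0 0 0 0",
  "claw": 1
}}

```text
time_s: 0.77
eef_pos: [0.2816, 0.2953, 0.2311]
eef_rot: [-0.0, 0.114, 0.993, -0.0]
wrist_force: [1.3, 0.1, 0.7]
opening: -0.002
grasp_force: 0.0
```

>>> {"method": "carry_out", "body": {
  "plan": "-0.645 -0.693 0 0 0 0;-0.645 -0.693 0 0 0 0;-0.645 -0.693 0 0 0 0;-0.645 -0.693 0 0 0 0;-0.645 -0.693 0 0 0 0;-0.645 -0.693 0 0 0 0;-0.645 -0.693 0 0 0 0;-0.645 -0.693 0 0 0 0"
}}

```text
time_s: 1.43
eef_pos: [0.4322, 0.0321, 0.2311]
eef_rot: [-0.0, 0.115, 0.993, 0.0]
wrist_force: [0.5, 0.9, 0.6]
opening: 0.001
grasp_force: 0.0
```

>>> {"method": "carry_out", "body": {
  "plan": "-0.645 -0.693 0 0 0 0;-0.645 -0.693 0 0 0 0;-0.645 -0.693 0 0 0 0;-0.645 -0.693 0 0 0 0;-0.645 -0.693 0 0 0 0;-0.645 -0.693 0 0 0 0;-0.645 -0.693 0 0 0 0;0 0 0 0 0 0"
}}

```text
time_s: 2.1
eef_pos: [0.5651, -0.2019, 0.2299]
eef_rot: [0.0, 0.117, 0.993, -0.001]
wrist_force: [-1.1, 0.3, 0.1]
opening: 0.002
grasp_force: 0.0
```

>>> {"method": "carry_out", "body": {
  "plan": "-0.58 -0.585 0 0 0 0;0 0 0.75 0 0 0;0 0 0.75 0 0 0;0 0 0.75 0 0 0;0 0 0.6 0 0 0;0 0 0 0 0 0;0 0 0 0 0 0;0 0 0 0 0 0"
}}

```text
time_s: 2.77
eef_pos: [0.5815, -0.2244, 0.1188]
eef_rot: [0.001, 0.115, 0.993, -0.0]
wrist_force: [0.1, -0.9, 0.1]
opening: 0.001
grasp_force: 0.0
```

```bash
python3 - <<'E'
from h import *
o=ctrl.get_obs();print(o['eef_pos'],o['wrist_force'])
s=shot('scene','s1.png');t=shot('top','t1.png')
print('tcp px',proj(s,o['eef_pos']),'cap',proj(s,[[.5825,-.23,.079]]), 'ring ctr',proj(s,[[.537,.2155,.025]]))
im=np.hstack([cv2.resize(t['pixels'][155:275,350:470],(400,400)),cv2.resize(s['pixels'][125:225,125:225],(400,400))])
cv2.imwrite('pics/b.png',im[:,:,::-1])
E
```

```text
[ 0.58154992 -0.22435682  0.11882709] [ 0.07169367 -0.92027434  0.06564073]
tcp px [[172.40160729 156.61957582]] cap [[172.95516035 171.7576799 ]] ring ctr [[373.93868025 254.04358163]]
```

View pics/b.png

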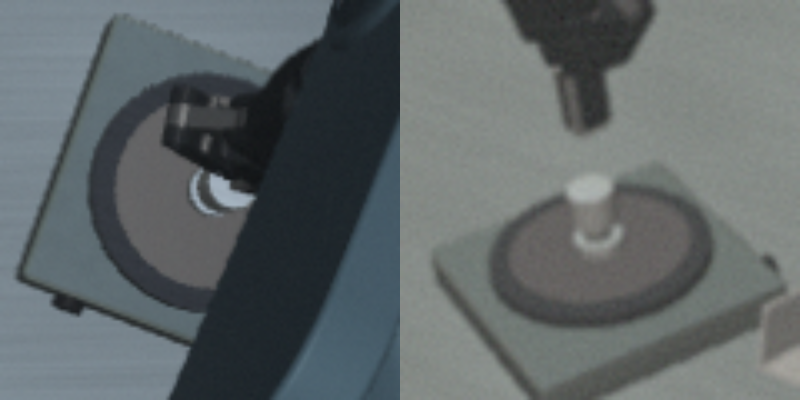

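The left crop shows the fingertips over the cap; on the right, the tip at crop (585,130) sits above the cap top at (590,187). The projected cap matches, so I press now.

>>> {"method": "carry_out", "body": {
  "plan": "-0.055 -0.13 0 0 0 0;0 0 0.4 0 0 0;0 0 0.3 0 0 0;0 0 0.2 0 0 0;0 0 0.15 0 0 0;0 0 0.1 0 0 0;0 0 0.1 0 0 0;0 0 0 0 0 0"
}}

```text
time_s: 3.53
eef_pos: [0.5818, -0.2298, 0.0681]
eef_rot: [-0.0, 0.115, 0.993, -0.0]
wrist_force: [-3.1, 1.4, 7.5]
opening: -0.0
grasp_force: 3.8
```

>>> {"method": "carry_out", "body": {
  "plan": "0 0 0.03 0 0 0;0 0 0.02 0 0 0;0 0 0 0 0 0;0 0 0 0 0 0;0 0 0 0 0 0;0 0 0 0 0 0;0 0 0 0 0 0;0 0 0 0 0 0"
}}

```text
time_s: 4.2
eef_pos: [0.5819, -0.2299, 0.0679]
eef_rot: [-0.0, 0.114, 0.993, -0.0]
wrist_force: [-7.8, 3.5, 17.6]
opening: 0.003
grasp_force: 9.0
```

Force rose to 17.6 N at z 0.068, so the cap is home. I lift off, cross to the ring and open the fingers.

>>> {"method": "carry_out", "body": {
  "plan": "0 0 -0.2 0 0 0;0 0 -0.6 0 0 0;0 0 -0.8 0 0 0;0 0 -0.8 0 0 0;0 0 -0.8 0 0 0;0 0 -0.8 0 0 0;0 0 -0.4 0 0 0;0 0 0 0 0 0"
}}

```text
time_s: 4.87
eef_pos: [0.5841, -0.2311, 0.2471]
eef_rot: [0.004, 0.115, 0.993, -0.002]
wrist_force: [-0.1, -0.9, -0.4]
opening: 0.001
grasp_force: 0.0
```

>>> {"method": "carry_out", "body": {
  "plan": "0.302 0.882 0 0 0 0;0.302 0.882 0 0 0 0;0.302 0.882 0 0 0 0;0.302 0.882 0 0 0 0;0.302 0.882 0 0 0 0;0.302 0.882 0 0 0 0;0.302 0.882 0 0 0 0;0.302 0.882 0 0 0 0"
}}

```text
time_s: 5.53
eef_pos: [0.5508, 0.0689, 0.2398]
eef_rot: [-0.001, 0.115, 0.993, 0.0]
wrist_force: [0.9, 0.1, -0.3]
opening: -0.001
grasp_force: 0.0
```

>>> {"method": "carry_out", "body": {
  "plan": "0.302 0.882 0 0 0 0;0.302 0.882 0 0 0 0;0.302 0.882 0 0 0 0;0.302 0.882 0 0 0 0;0 0 0 0 0 0;0 0 0 0 0 0;0 0 0 0 0 0;0 0 0 0 0 0",
  "claw": -1
}}

```text
time_s: 6.2
eef_pos: [0.537, 0.2144, 0.2405]
eef_rot: [-0.001, 0.115, 0.993, -0.0]
wrist_force: [-0.1, 0.1, 0.4]
opening: 0.995
grasp_force: 0.0
```

>>> {"method": "carry_out", "body": {
  "plan": "0 0.03 0.6 0 0 0;0 0 0.8 0 0 0;0 0 0.8 0 0 0;0 0 0.8 0 0 0;0 0 0.6 0 0 0;0 0 0.2 0 0 0;0 0 0 0 0 0;0 0 0 0 0 0"
}}

```text
time_s: 6.87
eef_pos: [0.5381, 0.2159, 0.09]
eef_rot: [0.0, 0.115, 0.993, 0.0]
wrist_force: [-0.7, 0.3, 0.7]
opening: 0.996
grasp_force: 0.0
```

```bash
python3 - <<'E'
from h import *
o=ctrl.get_obs();print(o['eef_pos'],o['wrist_force'])
s=shot('scene','s2.png');t=shot('top','t2.png')
im=np.hstack([cv2.resize(s['pixels'][190:310,310:430],(400,400)),cv2.resize(s['pixels'][125:225,125:225],(400,400))])
cv2.imwrite('pics/c.png',im[:,:,::-1])
g=cv2.cvtColor(t['pixels'],cv2.COLOR_RGB2GRAY);m=np.zeros_like(g);m[195:225,400:435]=cv2.inRange(g,125,255)[195:225,400:435]
k=max(cv2.findContours(m,0,1)[0],key=cv2.contourArea);e=cv2.fitEllipse(k);print(e,onz(t,*e[0],.068))
E
```

```text
[0.53806998 0.21590456 0.08998306] [-0.66654967  0.338487    0.73112388]
((418.0220031738281, 209.97799682617188), (14.092816352844238, 14.397672653198242), 135.0) [ 0.58308585 -0.231036    0.068     ]
```

View pics/c.png

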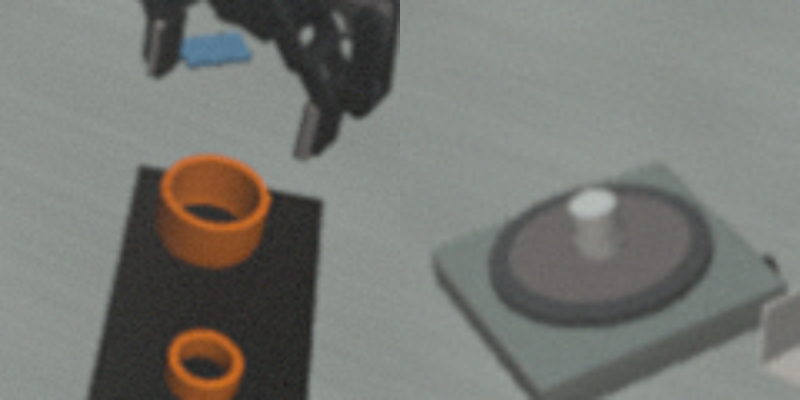

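Left crop: the open fingertips at crop (155,75) and (310,155) straddle the ring's top at (215,190). Right crop: the cap is down with its shoulder hidden. I'll check the finger midpoint against the projection.

```bash
python3 - <<'E'
from h import *
s=dict(np.load('pics/s2.png.npz'))
p=np.array([.538,.2159,.103]);y=np.array([.228,.974,0]);x=np.array([-.974,.228,0])
for a in(-.0425,.0425):
  for b in (-.011,.011): print(a,b,(proj(s,p+a*y+b*x)[0]-[310,190])*400/120)
print((proj(s,[.537,.2155,.042])[0]-[310,190])*400/120)
E
```

```text
-0.0425 -0.011 [157.17903706  84.22279994]
-0.0425 0.011 [181.02149781  65.3746815 ]
0.0425 -0.011 [292.82546287 160.60328441]
0.0425 0.011 [315.61997412 139.33749494]
[217.67691711 192.05037829]
```

Consistent. I descend to TCP z ≈ 0.0115.

>>> {"method": "carry_out", "body": {
  "plan": "0 0 0.5 0 0 0;0 0 0.5 0 0 0;0 0 0.4 0 0 0;0 0 0.3 0 0 0;0 0 0.15 0 0 0;0 0 0.1 0 0 0;0 0 0 0 0 0;0 0 0 0 0 0"
}}

```text
time_s: 7.63
eef_pos: [0.5381, 0.2169, 0.0122]
eef_rot: [0.001, 0.115, 0.993, 0.0]
wrist_force: [0.2, 0.6, 0.8]
opening: 1.002
grasp_force: 0.0
```

>>> {"method": "carry_out", "body": {
  "plan": "0 0 0 0 0 0;0 0 0 0 0 0;0 0 0 0 0 0;0 0 0 0 0 0;0 0 0 0 0 0;0 0 0 0 0 0;0 0 0 0 0 0;0 0 0 0 0 0",
  "claw": 1
}}

```text
time_s: 8.3
eef_pos: [0.5382, 0.217, 0.0126]
eef_rot: [0.001, 0.115, 0.993, 0.0]
wrist_force: [-0.1, -0.3, 5.6]
opening: 0.674
grasp_force: 63.1
```

Gripped at 63 N. Lifting gently.

>>> {"method": "carry_out", "body": {
  "plan": "0 0 -0.1 0 0 0;0 0 -0.2 0 0 0;0 0 -0.3 0 0 0;0 0 -0.4 0 0 0;0 0 -0.5 0 0 0;0 0 -0.5 0 0 0;0 0 -0.5 0 0 0;0 0 0 0 0 0"
}}

```text
time_s: 8.97
eef_pos: [0.5405, 0.2174, 0.117]
eef_rot: [0.004, 0.115, 0.993, 0.001]
wrist_force: [2.2, -0.3, -0.5]
opening: 0.677
grasp_force: 64.1
```

>>> {"method": "carry_out", "body": {
  "plan": "0 0 -0.3 0 0 0;0 0 -0.6 0 0 0;0 0 -0.6 0 0 0;0 0 -0.6 0 0 0;0 0 -0.6 0 0 0;0 0 -0.4 0 0 0;0 0 -0.2 0 0 0;0 0 0 0 0 0"
}}

```text
time_s: 9.63
eef_pos: [0.538, 0.2169, 0.2452]
eef_rot: [0.001, 0.115, 0.993, 0.0]
wrist_force: [0.2, 0.2, -1.2]
opening: 0.678
grasp_force: 64.2
```

```bash
python3 - <<'E'
from h import *
o=ctrl.get_obs();print(o['eef_pos'],o['wrist_force'],o['grasp_force'],o['opening'])
s=shot('scene','s3.png');u,v=proj(s,o['eef_pos'])[0].astype(int);print(u,v)
cv2.imwrite('pics/d.png',cv2.resize(s['pixels'][max(v-60,0):v+60,u-60:u+60],(600,600),interpolation=cv2.INTER_CUBIC)[:,:,::-1])
E
```

```text
[0.53803147 0.21687699 0.24520209] [ 0.23794215  0.22820026 -1.24922904] 64.23702780157328 0.6780601106927564
395 154
```

View pics/d.png

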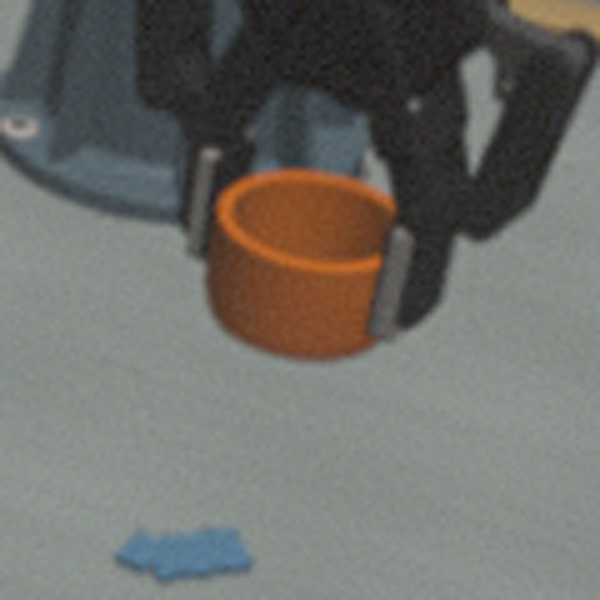

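The crop shows the ring gripped between the pads at (205,200) and (390,280), with the rim at (310,220). I'll compare the seen rim with a level one.

```bash
python3 - <<'E'
from h import *
s=dict(np.load('pics/s3.png.npz'))
u0,v0=395-60,154-60
a=np.linspace(0,2*np.pi,12,endpoint=False)
for z,r in((.275,.030),(.275,.025),(.241,.0275)):
    P=np.c_[.537+r*np.cos(a),.2155+r*np.sin(a),0*a+z]
    q=(proj(s,P)-[u0,v0])*5; print(z,r,'min',q.min(0).round(),'max',q.max(0).round())
    e=cv2.fitEllipse(q.astype(np.float32));print(e)
h=cv2.cvtColor(s['pixels'],cv2.COLOR_RGB2HSV)
m=cv2.inRange(h,(4,140,60),(20,255,255));m[220:]=0
k=max(cv2.findContours(m,0,1)[0],key=cv2.contourArea);x,y,w,hh=cv2.boundingRect(k);print('seen bbox',(x-u0)*5,(y-v0)*5,(x+w-u0)*5,(y+hh-v0)*5)
im=cv2.imread('pics/d.png')
for z,r in((.275,.030),(.275,.025),(.241,.0275)):
    b=np.linspace(0,6.3,90);q=(proj(s,np.c_[.537+r*np.cos(b),.2155+r*np.sin(b),0*b+z])-[u0,v0])*5
    cv2.polylines(im,[q.astype(int)],True,(0,255,0),1)
cv2.imwrite('pics/e.png',im)
E
```

```text
0.275 0.03 min [215. 169.] max [412. 270.]
((314.38079833984375, 219.4166259765625), (98.01007843017578, 203.13360595703125), 98.99794006347656)
0.275 0.025 min [232. 176.] max [396. 261.]
((314.25323486328125, 218.83702087402344), (81.64251708984375, 169.25718688964844), 98.99443054199219)
0.241 0.0275 min [207. 266.] max [382. 363.]
((295.4246826171875, 314.349853515625), (93.34541320800781, 180.36219787597656), 99.48965454101562)
seen bbox 215 170 395 355
```

View pics/e.png

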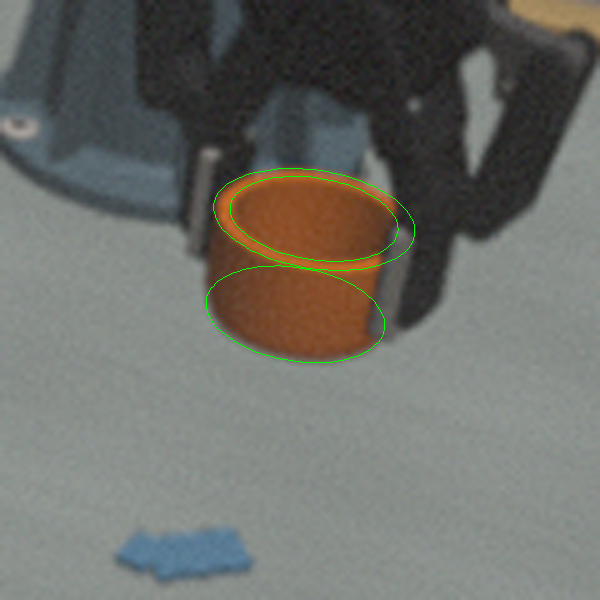

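The drawn level ring matches what is seen: level, no slip, centre 12.5 mm above the TCP. Carrying it over the chute.

>>> {"method": "carry_out", "body": {
  "plan": "-0.122 -0.353 0 0 0 0;-0.244 -0.707 0 0 0 0;-0.244 -0.707 0 0 0 0;-0.244 -0.707 0 0 0 0;-0.244 -0.707 0 0 0 0;-0.244 -0.707 0 0 0 0;-0.244 -0.707 0 0 0 0;-0.244 -0.707 0 0 0 0"
}}

```text
time_s: 10.35
eef_pos: [0.559, -0.0076, 0.2409]
eef_rot: [-0.002, 0.115, 0.993, 0.0]
wrist_force: [0.4, -0.1, -0.9]
opening: 0.682
grasp_force: 64.3
```

>>> {"method": "carry_out", "body": {
  "plan": "-0.244 -0.707 0 0 0 0;-0.244 -0.707 0 0 0 0;-0.244 -0.707 0 0 0 0;-0.244 -0.707 0 0 0 0;-0.244 -0.707 0 0 0 0;-0.244 -0.707 0 0 0 0;-0.244 -0.707 0 0 0 0;-0.122 -0.353 0 0 0 0"
}}

```text
time_s: 11.02
eef_pos: [0.5821, -0.2325, 0.2406]
eef_rot: [-0.002, 0.116, 0.993, 0.0]
wrist_force: [0.1, 0.3, -0.9]
opening: 0.679
grasp_force: 64.3
```

>>> {"method": "carry_out", "body": {
  "plan": "0 0 0 0 0 0;0 0 0.3 0 0 0;0 0 0.6 0 0 0;0 0 0.6 0 0 0;0 0 0.6 0 0 0;0 0 0.4 0 0 0;0 0 0.2 0 0 0;0 0 0 0 0 0"
}}

```text
time_s: 11.68
eef_pos: [0.5814, -0.2269, 0.1318]
eef_rot: [-0.003, 0.114, 0.993, 0.001]
wrist_force: [0.3, 0.8, -2.1]
opening: 0.675
grasp_force: 64.3
```

>>> {"method": "carry_out", "body": {
  "plan": "-0.08 -0.05 0 0 0 0;0 0 0.25 0 0 0;0 0 0.3 0 0 0;0 0 0.25 0 0 0;0 0 0.15 0 0 0;0 0 0.1 0 0 0;0 0 0 0 0 0;0 0 0 0 0 0"
}}

```text
time_s: 12.35
eef_pos: [0.5858, -0.2323, 0.093]
eef_rot: [-0.0, 0.115, 0.993, 0.0]
wrist_force: [0.2, -0.1, -0.8]
opening: 0.677
grasp_force: 64.3
```

```bash
python3 - <<'E'
from h import *
o=ctrl.get_obs();p=o['eef_pos'];print(p,o['eef_rot'],o['wrist_force'],o['grasp_force'])
s=shot('scene','s4.png');c=p+[-.001,-.0014,.0125]
u0,v0=130,100
im=cv2.resize(s['pixels'][v0:v0+100,u0:u0+100],(600,600),interpolation=cv2.INTER_CUBIC)[:,:,::-1].copy()
b=np.linspace(0,6.3,90)
for x,y,z,r,col in((c[0],c[1],c[2]+.017,.030,(0,255,0)),(c[0],c[1],c[2]-.017,.0275,(0,255,0)),(.583,-.2305,.068,.013,(255,0,255))):
    q=(proj(s,np.c_[x+r*np.cos(b),y+r*np.sin(b),0*b+z])-[u0,v0])*6
    cv2.polylines(im,[q.astype(int)],True,col,1)
cv2.imwrite('pics/f.png',im);print(c)
E
```

```text
[ 0.5857839  -0.232315    0.09303783] [-2.24107696e-04  1.14707595e-01  9.93399268e-01  1.04781309e-04] [ 0.20284493 -0.06747368 -0.80879802] 64.2990156635642
[ 0.5847839  -0.233715    0.10553783]
```

View pics/f.png

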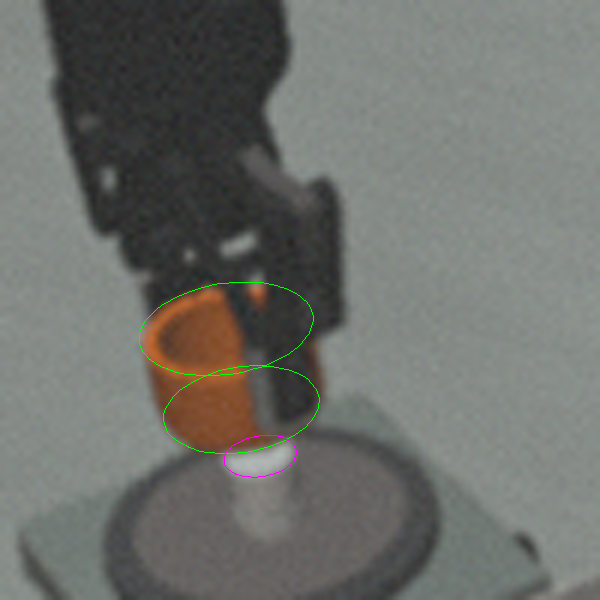

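The ring sits above the cap as predicted (magenta cap at crop (260,457), ring's lower edge at (240,410)). A final correction of about 3 mm sideways and 9.5 mm down.

>>> {"method": "carry_out", "body": {
  "plan": "0.06 0.07 0 0 0 0;0 0 0.06 0 0 0;0 0 0.07 0 0 0;0 0 0.06 0 0 0;0 0 0.04 0 0 0;0 0 0 0 0 0;0 0 0 0 0 0;0 0 0 0 0 0"
}}

```text
time_s: 13.07
eef_pos: [0.5843, -0.2291, 0.0841]
eef_rot: [0.0, 0.115, 0.993, -0.0]
wrist_force: [-0.5, -0.4, -0.7]
opening: 0.672
grasp_force: 64.3
```

>>> {"method": "carry_out", "body": {
  "plan": "0 0 0 0 0 0;0 0 0 0 0 0;0 0 0 0 0 0;0 0 0 0 0 0;0 0 0 0 0 0;0 0 0 0 0 0;0 0 0 0 0 0;0 0 0 0 0 0"
}}

```text
time_s: 13.73
eef_pos: [0.5842, -0.229, 0.0841]
eef_rot: [0.0, 0.115, 0.993, 0.0]
wrist_force: [0.3, 0.2, -0.5]
opening: 0.675
grasp_force: 64.3
```

```bash
python3 - <<'E'
from h import *
o=ctrl.get_obs();p=o['eef_pos'];print(p,o['wrist_force'],o['grasp_force'],abs(o['dq']).max())
s=shot('scene','s5.png');c=p+[-.001,-.0014,.0125]
h=cv2.cvtColor(s['pixels'],cv2.COLOR_RGB2HSV);m=np.zeros((420,560),np.uint8);m[120:220,130:230]=cv2.inRange(h,(4,140,60),(20,255,255))[120:220,130:230]
x,y=np.nonzero(m)[::-1];print('seen',x.min(),x.max(),y.min(),y.max())
b=np.linspace(0,6.3,90)
for z,r in((c[2]+.017,.03),(c[2]-.010,.03),(c[2]-.017,.0275)):
    q=proj(s,np.c_[c[0]+r*np.cos(b),c[1]+r*np.sin(b),0*b+z]);print(q.min(0),q.max(0))
E
```

```text
[ 0.58421772 -0.22902212  0.08411289] [ 0.31501463  0.20580898 -0.48175209] 64.29930131882429 0.0021093635187127
seen 157 175 152 177
[155.66478442 150.63878413] [184.44240216 166.358263  ]
[157.89077581 161.14530556] [186.13594464 177.13146289]
[159.63288296 164.44628212] [185.39936429 179.15686137]
```

```bash
python3 -c "
from bench import ctrl
print(ctrl.hand_in())"
```

```text
the job is handed in; nothing more can be done
None
```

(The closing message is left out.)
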